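# Find the latched mode key on the lamp control box and release it

### The arm

A 6-joint arm with a two-finger parallel gripper is mounted at the origin on a cart in front of the work surface, level with it; the furniture and walls round the work are solid. World frame = base frame: x ahead of the robot, y to its left, z up, the work surface at z = 0. Lengths are in m, angles in degrees, forces in N, time in s.
With the tool pointing down it reaches from about 0.35 to 0.975 m from the base axis. Payload 17.4 kg.
Tool frame: the origin (TCP) lies between the finger pads; the fingertips stand 8 mm ahead of it and the grasp point (between the pads) lies 11 mm behind it; x points along the fingers, z is the direction in which the jaws open and shut, and the axes are right-handed (so a half turn about x gives the same grasp; the last joint's range is limited). The gripper opens to 85 mm and grips with 20 to 120 N. Pads are 22 mm wide; open, the fingers measure 114 mm over their backs; the gripper's body (76 mm by 85 mm) begins 54 mm behind the grasp point. The pads swing forward as they close: fully open they stand 13 mm farther back than shut.
Start: joints at [63.323, 6.646, 82.598, -0, 90.757, -2.166], TCP at [0.28, 0.614, 0.239] pointing down, gripper open.
Joint ranges: [-162.19, 162.19], [-47.58, 125.68], [4.15, 143.07], [-65.23, 245.23], [0.69, 171.88], [-170.13, 170.13]. Speed limits (degrees/s): [108.29, 108.29, 127.2, 180, 180, 180].

### API

Orientations are given as [roll, pitch, yaw] about the fixed x, y, z axes, in that order (R = Rz(yaw) Ry(pitch) Rx(roll)).
In Python, from rig import r gives the robot as it stands.
- The arm moves only by the tool jog_arm, never from a script. Its arguments are lists of equal length, an entry for each row: "linear": the shift along the world's x, y, z in mm, a list of three; "twist": the turn, a rotation vector about the world's x, y, z in rad, a list of three. In form: {"linear": [[x, y, z], ...], "twist": [[rx, ry, rz], ...]}. A call has exactly 10 rows; each row shifts and turns the pose as measured when the row begins; what a row does not reach is not made up. A row lasts 1/12 s, in which the tool goes at most 41.7 mm and 7.16 degrees, less where a joint would pass 70% of its speed; a pose out of reach is approached as far as the arm can. A call is refused whole if a number of a shift passes 41.7 or a number of a turn 0.125, either way. A call with a gripper value outside its range is refused whole. "claw" is the finger opening in mm, from 0 to 85.4, set as the call begins (left out, the last holds). The fingers move at their own pace and stop on an object; the grip force is fixed at half the most. Time passes only in rows, so rows that do not move let the fingers close, or fill a call up. It gives the time, the measured TCP pose, the force and the opening at its end, in the units of the state.
- r.read_state(): the state, without advancing time (a new reading comes with each control period).
- r.capture(name): name is "side" or "top" or "wrist"; returns (picture, depth): 400x640x3 uint8, blue, green, red; 400x640 float32, m along the optical axis (not along the pixel's ray), 0 where there is no reading.
- r.get_calibration(name): a dict with "fx", "fy", "cx", "cy" (pixels), "R" (3x3) and "t" (3): a world point X has camera coordinates R X + t. Camera axes: x right, y down, z forward; pixel columns grow to the right and rows downward; lengths in m; the calibration is good to about 2 mm. A picture is of the moment at which its call begins: read the wrist's pose just before it. get_calibration takes no time and is no camera call; for the wrist camera it gives the pose at the moment of the call.
- r.close_job(): hands the job in, once; it reports no verdict.
The state is a dict: "time": time; "qpos": joint angles; "joint_velocities": joint speeds; "effort": joint torques, N m; "tool_pos": TCP position; "ee_rot": TCP orientation; "contact_force": force on the tool from outside, world axes, zero at the start; "moment": the same for the moment, N m; "gripper_width": opening from 0.0 (shut) to 1.0 (fully open).
Only numpy, scipy, OpenCV 4.12 (cv2) and the standard library are available. Lean on these libraries where they do the work, as an engineer would, in place of code of your own. Each camera call takes 0.05 s, during which the arm holds its last target.

### The job

One of the four identical mode keys on the grey control box has been left latched down. Tap the keys lightly one at a time with the closed fingertips, from the leftmost to the rightmost, to feel which one is already down; only after all four taps press that key fully in with moderate force and let go, so that it pops up and all four stand up. Light taps only: a key that stands up must not be pushed more than about half-way in, and do not grasp, lift or shift any of the things lying round the box.

Things in the scene. Friction and masses are not known exactly. Their poses are not given: they have to be found in the camera images.
- control_box: Grey control box fixed to the worktop: 120 mm deep (x), 212 mm wide (y), flat top 52 mm above the worktop. Origin: centre of its underside; x to its rear (away from the robot at yaw 0), y to its left, z up. Four identical black keys in a row stand out of its top, centres at x = -22 and y = +66, +22, -22, -66 mm; caps 30 x 30 mm, flat on top. The small lenses behind them do nothing.
- key_1 (a joint): Downward travel of the leftmost key as the robot faces the box, in m: 0 = fully up (cap top 68 mm above the worktop), about 0.0052 = latched down (cap top about 62.8 mm), 0.0098 = bottom stop. Exactly one of the four keys starts latched, any of them. All keys are alike: see key_2 (feel of an up key) and key_3 (feel of a latched key).
- key_1_top (a point): Centre of the flat top face of key 1 (leftmost); moves down with the key.
- key_2 (a joint): Travel of the second key from the left, values as key_1. An up key, any of the four, yields at about 1.5 N, goes down 2 mm per further newton (3 N: 3 mm in, 4 N: 5 mm in) to the bottom stop at about 6.4 N, and springs back up when let go; it does not latch.
- key_2_top (a point): Centre of the flat top face of key 2 (second from the left); moves down with the key.
- key_3 (a joint): Travel of the third key from the left, values as key_1. A latched key, any of the four, gives less than 1 mm below 4 N; pushed 2.5 mm or more below its latched height (5 to 6 N; bottom stop at about 6.4 N) for 0.2 s or more and then let go, it springs fully up.
- key_3_top (a point): Centre of the flat top face of key 3 (third from the left); moves down with the key.
- key_4 (a joint): Travel of the rightmost key, values and behaviour as the others.
- key_4_top (a point): Centre of the flat top face of key 4 (rightmost); moves down with the key.
- folding_loupe: Folding loupe, 27 x 42 x 13 mm, lying loose on the rear part of the box top; origin at the centre of its underside. Leave alone.
- steel_cup: Small lidded steel cup, 37 mm across and high, behind the box; origin at the centre of its underside. Leave alone.
- petri_0: Clear dish with lid, 64 mm across, 17 mm high, in front of the box; origin at the centre of its underside. Leave alone.
- brush_1: Soft brush, 157 mm long, 10 mm high, lying on the worktop to the right of the box, lengthwise along its own y; origin on its underside, 18 mm from the middle of its handle. Leave alone.
- tweezers_0: Steel tweezers, 122 mm long, 9 mm high, lying in front of the box, lengthwise along their own y; origin at the middle of the underside. Leave alone.
- white_block: White block, 50 x 50 x 46 mm, behind the box; origin at the centre of its underside. Leave alone.

How it is judged:
By the outcome, as a careful person would: the job done as asked, in the order asked, and still so for the second after the job is handed in, with the robot touching nothing.
It also fails if it takes over 45 s, if anything falls off the work surface, if the arm or the gripper's body presses on something with over 40 N, if the wrist force passes 120 N, or if a joint passes its speed limit or range.

## Working session

There is one attempt and no reset: what is moved stays moved. The work goes in short steps, Python scripts to look and compute and a tool call to move; the robot and the scene stay as the last step left them, time stands still between calls to the robot, and variables do not carry over. Pictures are saved under pics/ and viewed, and the job is handed in when it is done.

Besides the shell and the picture viewer there is one more tool, called after "Emit:" as name(argument=value, ...) on one line, values as JSON. jog_arm: Moves the arm, as the interface text tells. Its arguments: {"type":"object","properties":{"linear":{"type":"array","items":{"type":"array","items":{"type":"number"}}},"twist":{"type":"array","items":{"type":"array","items":{"type":"number"}}},"claw":{"type":"number"}},"required":["linear","twist"]}

```bash
mkdir -p pics; ls
python3 - <<'E'
from rig import r
import cv2
s=r.read_state(); print({k:s[k] for k in ('time','tool_pos','ee_rot','contact_force','gripper_width')})
for n in ('top','side'):
    p,d=r.capture(n); cv2.imwrite(f'pics/{n}0.png',p)
    c=r.get_calibration(n); print(n,c)
    import numpy as np; np.savez(f'{n}0.npz',p=p,d=d,**c)
E
```

```text
pics
{'time': 0.0, 'tool_pos': array([0.27996961, 0.61401384, 0.23860137]), 'ee_rot': array([ 176.5779298 ,   89.93774476, -117.93431073]), 'contact_force': array([0.58786196, 0.30511326, 1.16180998]), 'gripper_width': 0.9992780432981698}
top {'fx': 452.6535338341994, 'fy': 452.6535338341994, 'cx': 320.54017933783115, 'cy': 194.96791256127872, 'R': array([[-0.01145879, -0.99992855, -0.00340584],
       [-0.98811059,  0.01184547, -0.15328776],
       [ 0.15331715,  0.00160885, -0.98817572]]), 't': array([-0.09390291,  0.55843533,  0.8212893 ])}
side {'fx': 514.3357368024879, 'fy': 514.3357368024879, 'cx': 311.44078957774167, 'cy': 213.04228346596597, 'R': array([[ 0.91265331, -0.40870162,  0.0051882 ],
       [-0.24233573, -0.5512836 , -0.79834816],
       [ 0.32914636,  0.7273578 , -0.60217381]]), 't': array([-0.53813462,  0.12315047,  0.78574972])}
```

View pics/top0.png

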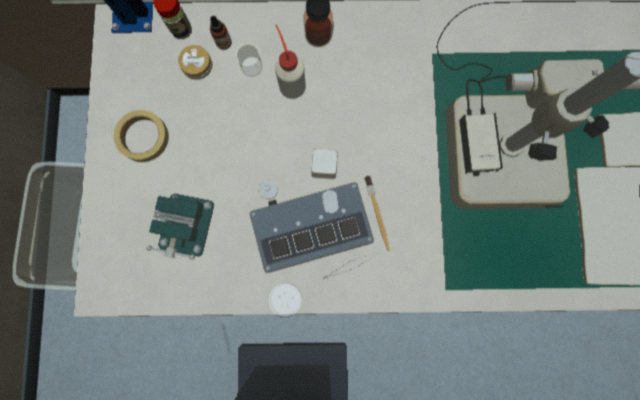

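View pics/side0.png

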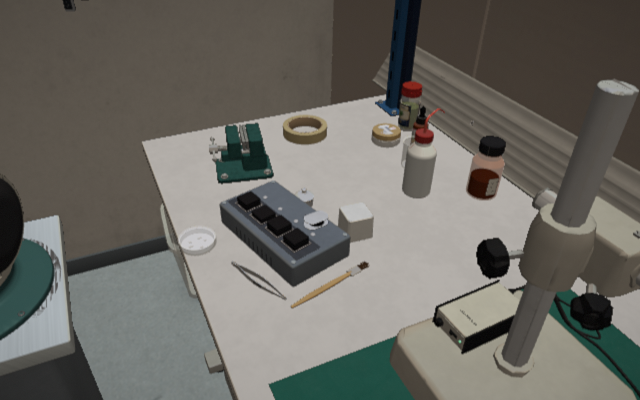

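The top view shows the box around px (310,228), with four black keys at about (279,246), (302,240), (325,234) and (349,228). The loupe is at (331,201), the petri dish at (285,299), the tweezers at (345,268) and the brush at (377,213). Next I'll measure the caps.

```bash
cat > h.py <<'E'
import numpy as np, cv2
def ray(c,u,v,z):
    R,t=c['R'],c['t']; o=-R.T@t
    d=R.T@np.array([(u-c['cx'])/c['fx'],(v-c['cy'])/c['fy'],1.]); return o+d*(z-o[2])/d[2]
def proj(c,X):
    x=c['R']@np.asarray(X,float)+c['t']; return c['fx']*x[0]/x[2]+c['cx'],c['fy']*x[1]/x[2]+c['cy']
def back(c,u,v,z):
    return c['R'].T@(np.array([(u-c['cx'])/c['fx']*z,(v-c['cy'])/c['fy']*z,z])-c['t'])
E
python3 - <<'E'
from h import *
for n,roi in (('top',(240,175,385,280)),('side',(210,170,360,290))):
    c=np.load(f'{n}0.npz'); p=c['p']
    x0,y0,x1,y1=roi
    cv2.imwrite(f'pics/{n}z.png',cv2.resize(p[y0:y1,x0:x1],None,fx=5,fy=5,interpolation=cv2.INTER_CUBIC))
    m=(p.max(2)<45).astype(np.uint8); mm=np.zeros_like(m); mm[y0:y1,x0:x1]=m[y0:y1,x0:x1]
    mm=cv2.morphologyEx(mm,cv2.MORPH_CLOSE,np.ones((3,3)))
    k,_,st,ce=cv2.connectedComponentsWithStats(mm)
    for i in range(1,k):
        if st[i,4]>60:
            u,v=ce[i]; print(n,st[i],ce[i].round(1),ray(c,u,v,.068).round(4), back(c,u,v,float(c['d'][int(v),int(u)])).round(4))
E
```

```text
side [218 174  55   9  79] [244.7 178.7] [0.4715 0.0294 0.068 ] [0.4966 0.1199 0.0071]
side [ 237  192   72   59 1343] [273.  220.9] [ 0.4742 -0.1065  0.068 ] [ 0.4746 -0.1053  0.0671]
side [221 208  82  77 914] [259.  248.1] [ 0.4314 -0.1601  0.068 ] [ 0.4449 -0.1153  0.0278]
```

Run:
```python
from h import *
c=np.load('top0.npz'); p=c['p'];d=c['d']
# height map of box region
v,u=np.mgrid[175:285,235:390]
P=np.array([back(c,a,b,float(d[b,a])) for a,b in zip(u.ravel(),v.ravel())])
m=((P[:,2]>.045)&(P[:,2]<.080)).reshape(u.shape).astype(np.uint8)
cs,_=cv2.findContours(m,cv2.RETR_EXTERNAL,cv2.CHAIN_APPROX_NONE)
k=max(cs,key=cv2.contourArea)[:,0,:]
print(len(k))
Q=np.array([ray(c,a+235,b+175,.052)[:2]*1000 for a,b in k],np.float32)
print(cv2.minAreaRect(Q))
```

```text
332
((497.5506286621094, -81.84869384765625), (119.50849151611328, 210.81759643554688), 15.137894630432129)
```

Run:
```python
from h import *
yaw=np.radians(15.14); C=np.array([.4976,-.0818])
R=np.array([[np.cos(yaw),-np.sin(yaw)],[np.sin(yaw),np.cos(yaw)]])
for n,roi in (('top',(240,175,385,280)),('side',(210,170,360,290))):
    c=np.load(f'{n}0.npz'); p=c['p'].copy(); x0,y0,x1,y1=roi
    z=cv2.resize(p[y0:y1,x0:x1],None,fx=5,fy=5,interpolation=cv2.INTER_CUBIC)
    def px(X):
        u,v=proj(c,X); return (int((u-x0+.5)*5),int((v-y0+.5)*5))
    for y in (66,22,-22,-66):
        K=C+R@np.array([-.022,y/1000]); print(y,K.round(4))
        q=[px([*(C+R@np.array([-.022+a,y/1000+b])),.068]) for a,b in((.015,.015),(.015,-.015),(-.015,-.015),(-.015,.015))]
        cv2.polylines(z,[np.array(q)],True,(0,255,0),1)
        u,v=proj(c,[*K,.068]); u=int(round(u));v=int(round(v)); 
        print(n,[round(float(back(c,u+i,v+j,float(c['d'][v+j,u+i]))[2]*1000),1) for i,j in((0,0),(2,0),(-2,0),(0,2),(0,-2))])
    q=[px([*(C+R@np.array(a)),.052]) for a in((.06,.106),(.06,-.106),(-.06,-.106),(-.06,.106))]
    cv2.polylines(z,[np.array(q)],True,(0,0,255),1)
    cv2.imwrite(f'pics/{n}o.png',z)
```

```text
66 [ 0.4591 -0.0238]
top [68.4, 68.0, 68.8, 68.9, 69.1]
22 [ 0.4706 -0.0663]
top [63.5, 62.6, 64.9, 62.9, 63.8]
-22 [ 0.4821 -0.1088]
top [70.0, 70.4, 67.9, 68.4, 70.3]
-66 [ 0.4936 -0.1513]
top [67.9, 70.5, 69.4, 70.0, 68.2]
66 [ 0.4591 -0.0238]
side [67.3, 68.0, 67.5, 67.5, 68.6]
22 [ 0.4706 -0.0663]
side [62.6, 62.0, 62.2, 63.1, 51.2]
-22 [ 0.4821 -0.1088]
side [66.7, 65.8, 68.3, 67.3, 66.7]
-66 [ 0.4936 -0.1513]
side [66.0, 67.1, 68.1, 68.2, 66.9]
```

View pics/topo.png

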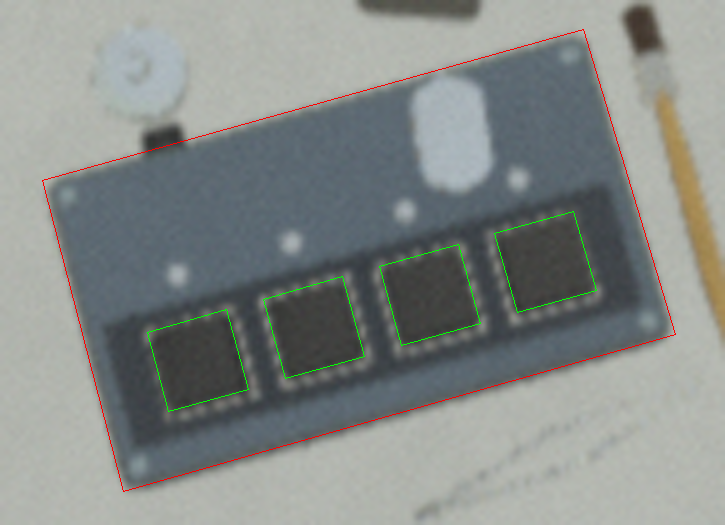

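View pics/sideo.png

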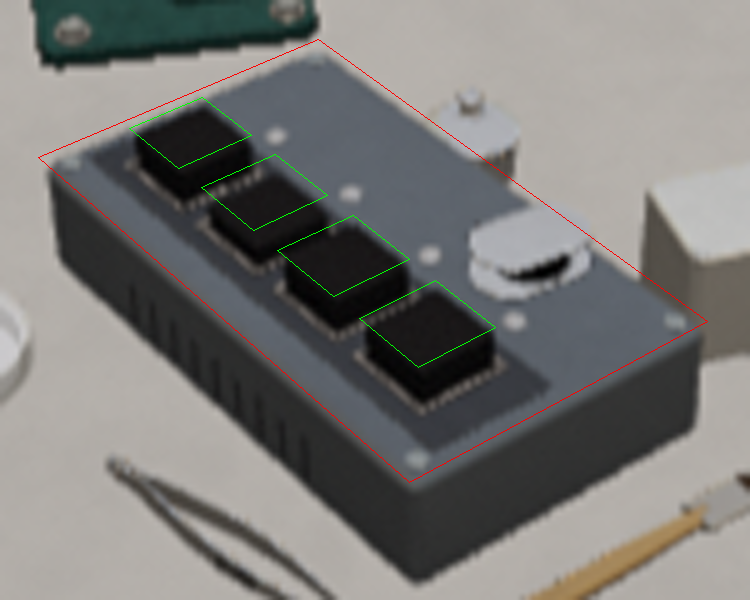

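Run:
```python
from rig import r
import numpy as np
from scipy.spatial.transform import Rotation as Ro
s=r.read_state(); R=Ro.from_euler('xyz',s['ee_rot'],degrees=True).as_matrix(); print(R.round(4))
print('tool z yaw',np.degrees(np.arctan2(R[1,2],R[0,2])),'tool y yaw',np.degrees(np.arctan2(R[1,1],R[0,1])))
for zy in (15.14,105.14,-74.86):
    yz=np.radians(zy); T=np.c_[[0,0,-1],np.cross([np.cos(yz),np.sin(yz),0],[0,0,-1]),[np.cos(yz),np.sin(yz),0]]
    print(zy,Ro.from_matrix(T@R.T).as_rotvec())
p=s['tool_pos']*1000; print(np.array([459.1,-23.8,110])-p, s['time'])
```

```text
[[-5.000e-04 -9.099e-01  4.148e-01]
 [-1.000e-03  4.148e-01  9.099e-01]
 [-1.000e+00  0.000e+00 -1.100e-03]]
tool z yaw 65.49055389619434 tool y yaw 155.49055109777981
15.14 [ 6.78832077e-04 -8.72920547e-04 -8.78782835e-01]
105.14 [ 1.08378330e-03 -1.35556299e-04  6.92013338e-01]
-74.86 [-1.72987052e-04 -1.38304513e-03 -2.44957895e+00]
[ 179.1320718  -637.82222087 -128.61818665] 0.1
```

Emit:
jog_arm(linear=[[10, -32, 0], [10, -32, 0], [10, -32, 0], [10, -32, 0], [10, -32, 0], [10, -32, 0], [10, -32, 0], [10, -32, 0], [10, -32, 0], [10, -32, 0]], twist=[[0, 0, -0.088], [0, 0, -0.088], [0, 0, -0.088], [0, 0, -0.088], [0, 0, -0.088], [0, 0, -0.088], [0, 0, -0.088], [0, 0, -0.088], [0, 0, -0.088], [0, 0, -0.088]], claw=0)

```text
time: 0.93
tool_pos: [0.378, 0.2839, 0.232]
ee_rot: [-177.1, 89.5, -163.7]
contact_force: [0.4, 0.9, 0.2]
gripper_width: -0.001
```

Emit:
jog_arm(linear=[[9, -34, 0], [9, -34, 0], [9, -34, 0], [9, -34, 0], [9, -34, 0], [9, -34, 0], [9, -34, 0], [8, -30, -20], [8, -25, -30], [0, -5, -30]], twist=[[0, 0, 0], [0, 0, 0], [0, 0, 0], [0, 0, 0], [0, 0, 0], [0, 0, 0], [0, 0, 0], [0, 0, 0], [0, 0, 0], [0, 0, 0]])

```text
time: 1.77
tool_pos: [0.4586, -0.0338, 0.1549]
ee_rot: [-70.5, 89.7, -57.7]
contact_force: [1.4, 0.3, 0.0]
gripper_width: -0.002
```

```bash
cat > st.py <<'E'
from rig import r
import numpy as np
from scipy.spatial.transform import Rotation as Ro
s=r.read_state(); R=Ro.from_euler('xyz',s['ee_rot'],degrees=True).as_matrix()
yz=np.radians(15.14); T=np.c_[[0,0,-1],np.cross([np.cos(yz),np.sin(yz),0],[0,0,-1]),[np.cos(yz),np.sin(yz),0]]
print('t',s['time'],'pos',(s['tool_pos']*1000).round(2),'twist',Ro.from_matrix(T@R.T).as_rotvec().round(4),'F',s['contact_force'].round(2),'v',np.abs(s['joint_velocities']).max().round(2))
p=s['tool_pos']*1000
for i,K in enumerate([[459.1,-23.8],[470.6,-66.3],[482.1,-108.8],[493.6,-151.3]]): print(i+1,(K-p[:2]).round(1))
E
python3 st.py
```

```text
t 1.7667 pos [458.63 -33.84 154.91] twist [0.0043 0.0028 0.0409] F [1.4  0.3  0.01] v 36.7
1 [ 0.5 10. ]
2 [ 12.  -32.5]
3 [ 23.5 -75. ]
4 [  35.  -117.5]
```

Emit:
jog_arm(linear=[[0, 5, -10], [0, 5, -15], [0, 0, -15], [0, 0, -10], [0, 0, -10], [0, 0, -2], [0, 0, 0], [0, 0, 0], [0, 0, 0], [0, 0, 0]], twist=[[0.004, 0.003, 0.04], [0, 0, 0], [0, 0, 0], [0, 0, 0], [0, 0, 0], [0, 0, 0], [0, 0, 0], [0, 0, 0], [0, 0, 0], [0, 0, 0]])

```text
time: 2.6
tool_pos: [0.456, -0.0267, 0.0836]
ee_rot: [161.4, 89.5, 176.2]
contact_force: [0.1, 0.4, 0.2]
gripper_width: 0.001
```

```bash
python3 st.py
python3 - <<'E'
from rig import r
import cv2
for n in ('top','side'):
    p,d=r.capture(n); 
    x0,y0,x1,y1=(240,160,385,280) if n=='top' else (210,130,360,250)
    cv2.imwrite(f'pics/{n}1.png',cv2.resize(p[y0:y1,x0:x1],None,fx=5,fy=5))
E
```

```text
t 2.6 pos [455.97 -26.66  83.57] twist [-0.0005 -0.0086  0.0049] F [0.09 0.43 0.21] v 0.46
1 [3.1 2.9]
2 [ 14.6 -39.6]
3 [ 26.1 -82.1]
4 [  37.6 -124.6]
```

View pics/side1.png

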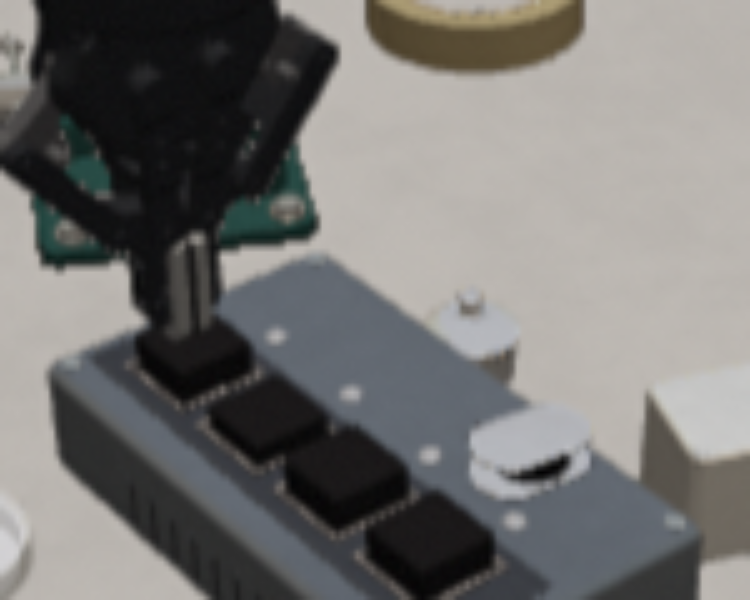

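View pics/top1.png

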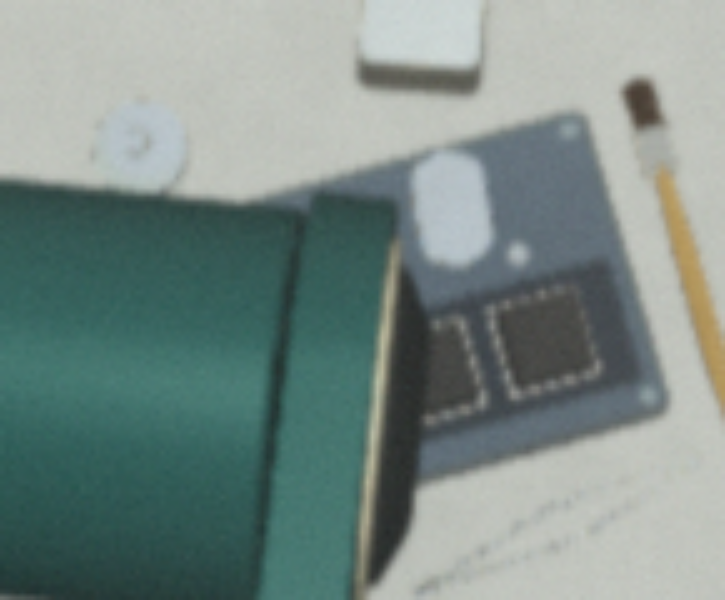

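The side view shows the closed fingertips over key 1, at about px (188,330) in the crop, just above the cap. I'll trim x and y before descending.

Emit:
jog_arm(linear=[[2, 2, 0], [1, 1, 0], [0, 0, 0], [0, 0, -1], [0, 0, -1], [0, 0, -1], [0, 0, -1], [0, 0, 0], [0, 0, 0], [0, 0, 0]], twist=[[0, -0.008, 0.005], [0, 0, 0], [0, 0, 0], [0, 0, 0], [0, 0, 0], [0, 0, 0], [0, 0, 0], [0, 0, 0], [0, 0, 0], [0, 0, 0]])

```text
time: 3.53
tool_pos: [0.4596, -0.0233, 0.0798]
ee_rot: [1.7, 89.9, 16.9]
contact_force: [-0.2, -0.4, -0.3]
gripper_width: -0.001
```

```bash
python3 st.py
```

```text
t 3.5333 pos [459.59 -23.3   79.82] twist [-0.0004  0.0015 -0.0008] F [-0.17 -0.42 -0.31] v 0.09
1 [-0.5 -0.5]
2 [ 11. -43.]
3 [ 22.5 -85.5]
4 [  34. -128.]
```

Emit:
jog_arm(linear=[[0, 0, -1], [0, 0, -1], [0, 0, -1], [0, 0, -1], [0, 0, -1], [0, 0, 0], [0, 0, 0], [0, 0, 0], [0, 0, 0], [0, 0, 0]], twist=[[0, 0, 0], [0, 0, 0], [0, 0, 0], [0, 0, 0], [0, 0, 0], [0, 0, 0], [0, 0, 0], [0, 0, 0], [0, 0, 0], [0, 0, 0]])

```text
time: 4.37
tool_pos: [0.4597, -0.0234, 0.0749]
ee_rot: [-3.5, 89.9, 11.7]
contact_force: [-1.8, -0.3, 2.1]
gripper_width: 0.002
```

```bash
python3 st.py
```

```text
t 4.3667 pos [459.74 -23.37  74.87] twist [-0.0004  0.0018 -0.0007] F [-1.79 -0.27  2.08] v 0.08
1 [-0.6 -0.4]
2 [ 10.9 -42.9]
3 [ 22.4 -85.4]
4 [  33.9 -127.9]
```

Emit:
jog_arm(linear=[[0, 0, -0.6], [0, 0, -0.6], [0, 0, 0], [0, 0, 0], [0, 0, 0], [0, 0, 0], [0, 0, 0], [0, 0, 0], [0, 0, 0], [0, 0, 0]], twist=[[0, 0, 0], [0, 0, 0], [0, 0, 0], [0, 0, 0], [0, 0, 0], [0, 0, 0], [0, 0, 0], [0, 0, 0], [0, 0, 0], [0, 0, 0]])

```text
time: 5.2
tool_pos: [0.4597, -0.0234, 0.0738]
ee_rot: [-3.6, 89.9, 11.6]
contact_force: [-1.8, -1.0, 3.6]
gripper_width: 0.006
```

```bash
python3 st.py
```

```text
t 5.2 pos [459.75 -23.37  73.76] twist [-0.0004  0.0019 -0.0007] F [-1.81 -0.98  3.62] v 0.11
1 [-0.6 -0.4]
2 [ 10.9 -42.9]
3 [ 22.4 -85.4]
4 [  33.9 -127.9]
```

Emit:
jog_arm(linear=[[0, 0, 3], [0, 0, 3], [0, 0, 3], [1, -3, 2], [2, -8, 0], [2, -8, 0], [2, -8, 0], [2, -8, 0], [1, -4, 0], [0, 0, 0]], twist=[[0, 0, 0], [0, 0, 0], [0, 0, 0], [0, 0, 0], [0, 0, 0], [0, 0, 0], [0, 0, 0], [0, 0, 0], [0, 0, 0], [0, 0, 0]])

```text
time: 6.03
tool_pos: [0.4709, -0.0673, 0.0856]
ee_rot: [-13.9, 89.9, 1.2]
contact_force: [-0.5, 0.0, -0.2]
gripper_width: -0.001
```

```bash
python3 st.py
```

```text
t 6.0333 pos [470.88 -67.29  85.59] twist [-0.      0.0022 -0.0005] F [-0.47  0.   -0.16] v 0.87
1 [-11.8  43.5]
2 [-0.3  1. ]
3 [ 11.2 -41.5]
4 [ 22.7 -84. ]
```

Emit:
jog_arm(linear=[[0, 1, -2], [0, 0, -2], [0, 0, -2], [0, 0, -1], [0, 0, -1], [0, 0, -1], [0, 0, -1], [0, 0, -0.5], [0, 0, 0], [0, 0, 0]], twist=[[0, 0, 0], [0, 0, 0], [0, 0, 0], [0, 0, 0], [0, 0, 0], [0, 0, 0], [0, 0, 0], [0, 0, 0], [0, 0, 0], [0, 0, 0]])

```text
time: 6.87
tool_pos: [0.4704, -0.0656, 0.0732]
ee_rot: [13.0, 89.9, 28.2]
contact_force: [-0.5, -0.3, -0.0]
gripper_width: -0.0
```

```bash
python3 st.py
```

```text
t 6.8667 pos [470.42 -65.57  73.24] twist [-0.0006  0.0011 -0.0008] F [-0.46 -0.26 -0.01] v 0.08
1 [-11.3  41.8]
2 [ 0.2 -0.7]
3 [ 11.7 -43.2]
4 [ 23.2 -85.7]
```

Emit:
jog_arm(linear=[[0, 0, -0.6], [0, 0, -0.6], [0, 0, -0.6], [0, 0, -0.6], [0, 0, 0], [0, 0, 0], [0, 0, 0], [0, 0, 0], [0, 0, 0], [0, 0, 0]], twist=[[0, 0, 0], [0, 0, 0], [0, 0, 0], [0, 0, 0], [0, 0, 0], [0, 0, 0], [0, 0, 0], [0, 0, 0], [0, 0, 0], [0, 0, 0]])

```text
time: 7.7
tool_pos: [0.4706, -0.0656, 0.071]
ee_rot: [4.2, 89.9, 19.4]
contact_force: [-0.5, -0.5, -0.3]
gripper_width: 0.001
```

```bash
python3 st.py
```

```text
t 7.7 pos [470.62 -65.6   70.98] twist [-0.0006  0.0017 -0.0007] F [-0.46 -0.45 -0.31] v 0.09
1 [-11.5  41.8]
2 [-0.  -0.7]
3 [ 11.5 -43.2]
4 [ 23.  -85.7]
```

Emit:
jog_arm(linear=[[0, 0, -0.4], [0, 0, 0], [0, 0, 0], [0, 0, 0], [0, 0, 0], [0, 0, 0], [0, 0, 0], [0, 0, 0], [0, 0, 0], [0, 0, 0]], twist=[[0, 0, 0], [0, 0, 0], [0, 0, 0], [0, 0, 0], [0, 0, 0], [0, 0, 0], [0, 0, 0], [0, 0, 0], [0, 0, 0], [0, 0, 0]])

```text
time: 8.53
tool_pos: [0.4706, -0.0656, 0.0708]
ee_rot: [2.6, 89.9, 17.7]
contact_force: [-0.7, -0.1, 1.4]
gripper_width: 0.0
```

```bash
python3 st.py
```

```text
t 8.5333 pos [470.65 -65.6   70.81] twist [-0.0005  0.0017 -0.0007] F [-0.75 -0.11  1.39] v 0.21
1 [-11.5  41.8]
2 [-0.  -0.7]
3 [ 11.5 -43.2]
4 [ 23.  -85.7]
```

Emit:
jog_arm(linear=[[0, 0, -0.4], [0, 0, 0], [0, 0, 0], [0, 0, 0], [0, 0, 0], [0, 0, 0], [0, 0, 0], [0, 0, 0], [0, 0, 0], [0, 0, 0]], twist=[[0, 0, 0], [0, 0, 0], [0, 0, 0], [0, 0, 0], [0, 0, 0], [0, 0, 0], [0, 0, 0], [0, 0, 0], [0, 0, 0], [0, 0, 0]])

```text
time: 9.37
tool_pos: [0.4707, -0.0656, 0.0707]
ee_rot: [-0.1, 89.9, 15.1]
contact_force: [-0.5, 0.3, 2.2]
gripper_width: -0.002
```

```bash
python3 st.py
```

```text
t 9.3667 pos [470.68 -65.62  70.66] twist [-0.0005  0.0018 -0.0007] F [-0.51  0.34  2.18] v 0.12
1 [-11.6  41.8]
2 [-0.1 -0.7]
3 [ 11.4 -43.2]
4 [ 22.9 -85.7]
```

Key 2 is firm at its latched height: 2.2 N with almost no give. I'll lift and go on to key 3.

Emit:
jog_arm(linear=[[0, 0, 3], [0, 0, 3], [0, 0, 4], [1, -3, 4], [2, -8, 0], [2, -8, 0], [2, -8, 0], [2, -8, 0], [1, -4, 0], [0, 0, 0]], twist=[[0, 0, 0], [0, 0, 0], [0, 0, 0], [0, 0, 0], [0, 0, 0], [0, 0, 0], [0, 0, 0], [0, 0, 0], [0, 0, 0], [0, 0, 0]])

```text
time: 10.2
tool_pos: [0.4819, -0.1097, 0.086]
ee_rot: [-15.9, 89.9, -0.7]
contact_force: [-0.2, -0.3, 1.4]
gripper_width: 0.002
```

```bash
python3 st.py
```

```text
t 10.2 pos [ 481.87 -109.66   86.04] twist [ 0.      0.0024 -0.0005] F [-0.24 -0.28  1.39] v 0.76
1 [-22.8  85.9]
2 [-11.3  43.4]
3 [0.2 0.9]
4 [ 11.7 -41.6]
```

Emit:
jog_arm(linear=[[0, 1, -2], [0, 0, -2], [0, 0, -1], [0, 0, -1], [0, 0, -1], [0, 0, -1], [0, 0, -1], [0, 0, -0.6], [0, 0, 0], [0, 0, 0]], twist=[[0, 0, 0], [0, 0, 0], [0, 0, 0], [0, 0, 0], [0, 0, 0], [0, 0, 0], [0, 0, 0], [0, 0, 0], [0, 0, 0], [0, 0, 0]])

```text
time: 11.03
tool_pos: [0.4815, -0.1082, 0.075]
ee_rot: [-17.8, 89.9, -2.6]
contact_force: [-1.2, -0.1, 1.8]
gripper_width: 0.003
```

```bash
python3 st.py
```

```text
t 11.0333 pos [ 481.53 -108.16   75.04] twist [ 0.0001  0.0014 -0.0008] F [-1.18 -0.1   1.78] v 0.16
1 [-22.4  84.4]
2 [-10.9  41.9]
3 [ 0.6 -0.6]
4 [ 12.1 -43.1]
```

Emit:
jog_arm(linear=[[0, 0, -0.6], [0, 0, -0.6], [0, 0, 0], [0, 0, 0], [0, 0, 0], [0, 0, 0], [0, 0, 0], [0, 0, 0], [0, 0, 0], [0, 0, 0]], twist=[[0, 0, 0], [0, 0, 0], [0, 0, 0], [0, 0, 0], [0, 0, 0], [0, 0, 0], [0, 0, 0], [0, 0, 0], [0, 0, 0], [0, 0, 0]])

```text
time: 11.87
tool_pos: [0.4815, -0.1082, 0.0742]
ee_rot: [-15.1, 89.9, 0.0]
contact_force: [0.0, -0.3, 1.1]
gripper_width: -0.001
```

```bash
python3 st.py
```

```text
t 11.8667 pos [ 481.54 -108.17   74.23] twist [-0.      0.0016 -0.0007] F [ 0.04 -0.29  1.08] v 0.16
1 [-22.4  84.4]
2 [-10.9  41.9]
3 [ 0.6 -0.6]
4 [ 12.1 -43.1]
```

Emit:
jog_arm(linear=[[0, 0, -0.6], [0, 0, 0], [0, 0, 0], [0, 0, 0], [0, 0, 0], [0, 0, 0], [0, 0, 0], [0, 0, 0], [0, 0, 0], [0, 0, 0]], twist=[[0, 0, 0], [0, 0, 0], [0, 0, 0], [0, 0, 0], [0, 0, 0], [0, 0, 0], [0, 0, 0], [0, 0, 0], [0, 0, 0], [0, 0, 0]])

```text
time: 12.7
tool_pos: [0.4816, -0.1081, 0.0737]
ee_rot: [-15.7, 89.9, -0.5]
contact_force: [-1.8, -0.1, 2.9]
gripper_width: -0.002
```

```bash
python3 st.py
python3 - <<'E'
from rig import r
for n in range(4):
    p,d=r.capture('side'); print(r.read_state()['contact_force'].round(2), r.read_state()['tool_pos'][2])
import cv2; cv2.imwrite('pics/side3.png',cv2.resize(p[130:250,210:360],None,fx=5,fy=5))
E
```

```text
t 12.7 pos [ 481.6  -108.15   73.66] twist [ 0.      0.0017 -0.0007] F [-1.82 -0.06  2.94] v 0.1
1 [-22.5  84.3]
2 [-11.   41.8]
3 [ 0.5 -0.7]
4 [ 12.  -43.2]
[-2.11  0.35  3.05] 0.07363187011702953
[-1.2  -0.04  2.24] 0.07363828704391713
[-1.56  0.83  2.52] 0.0736162564578293
[-1.05 -0.2   1.97] 0.07361378055848156
```

View pics/side3.png

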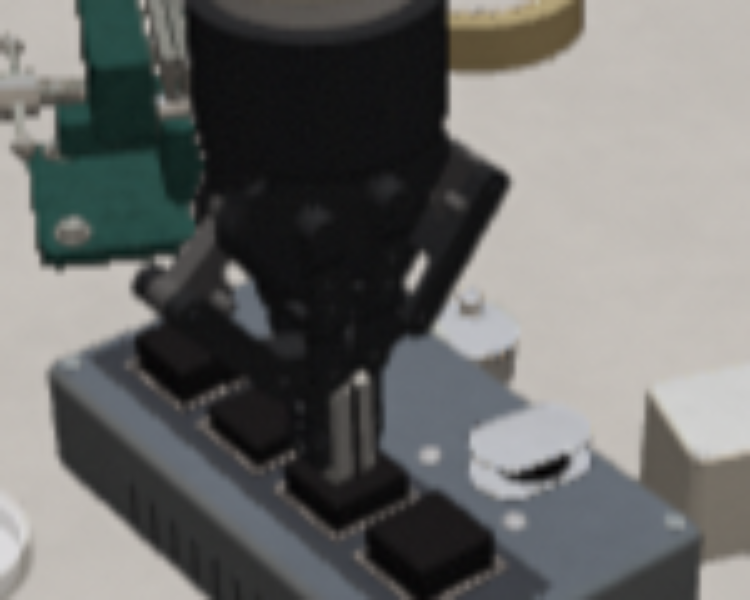

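The picture shows the tips centred on key 3 at about (350,475), pushed in slightly. The force averages about 2.6 N at about 2.4 mm, so it is an up key. Now key 4.

Emit:
jog_arm(linear=[[0, 0, 3], [0, 0, 3], [0, 0, 3], [1, -3, 2], [2, -8, 0], [2, -8, 0], [2, -8, 0], [2, -8, 0], [1, -4, 0], [0, 0, 0]], twist=[[0, 0, 0], [0, 0, 0], [0, 0, 0], [0, 0, 0], [0, 0, 0], [0, 0, 0], [0, 0, 0], [0, 0, 0], [0, 0, 0], [0, 0, 0]])

```text
time: 13.73
tool_pos: [0.4928, -0.1519, 0.0854]
ee_rot: [-12.5, 89.9, 2.7]
contact_force: [1.0, -0.6, -0.2]
gripper_width: -0.001
```

```bash
python3 st.py
```

```text
t 13.7333 pos [ 492.78 -151.93   85.36] twist [-0.0001  0.0021 -0.0005] F [ 1.03 -0.62 -0.16] v 0.75
1 [-33.7 128.1]
2 [-22.2  85.6]
3 [-10.7  43.1]
4 [0.8 0.6]
```

Emit:
jog_arm(linear=[[1, 1, -2], [0, 0, -2], [0, 0, -1], [0, 0, -1], [0, 0, -1], [0, 0, -1], [0, 0, -1], [0, 0, 0], [0, 0, 0], [0, 0, 0]], twist=[[0, 0, 0], [0, 0, 0], [0, 0, 0], [0, 0, 0], [0, 0, 0], [0, 0, 0], [0, 0, 0], [0, 0, 0], [0, 0, 0], [0, 0, 0]])

```text
time: 14.57
tool_pos: [0.4936, -0.1505, 0.0752]
ee_rot: [-17.2, 89.9, -2.0]
contact_force: [-0.8, -0.6, 1.8]
gripper_width: 0.001
```

```bash
python3 st.py
```

```text
t 14.5667 pos [ 493.61 -150.49   75.24] twist [ 0.      0.0014 -0.0008] F [-0.78 -0.58  1.77] v 0.2
1 [-34.5 126.7]
2 [-23.   84.2]
3 [-11.5  41.7]
4 [-0.  -0.8]
```

Emit:
jog_arm(linear=[[0, 0, -0.7], [0, 0, -0.7], [0, 0, -0.4], [0, 0, 0], [0, 0, 0], [0, 0, 0], [0, 0, 0], [0, 0, 0], [0, 0, 0], [0, 0, 0]], twist=[[0, 0, 0], [0, 0, 0], [0, 0, 0], [0, 0, 0], [0, 0, 0], [0, 0, 0], [0, 0, 0], [0, 0, 0], [0, 0, 0], [0, 0, 0]])

```text
time: 15.4
tool_pos: [0.4937, -0.1505, 0.0738]
ee_rot: [-15.8, 89.9, -0.6]
contact_force: [-1.8, 0.0, 3.3]
gripper_width: -0.001
```

```bash
python3 st.py
python3 - <<'E'
from rig import r
for n in range(2):
    p,d=r.capture('side'); print(r.read_state()['contact_force'].round(2), r.read_state()['tool_pos'][2])
E
```

```text
t 15.4 pos [ 493.65 -150.5    73.78] twist [ 0.      0.0016 -0.0007] F [-1.78  0.01  3.33] v 0.14
1 [-34.6 126.7]
2 [-23.1  84.2]
3 [-11.6  41.7]
4 [-0.1 -0.8]
[-1.76 -0.22  3.01] 0.07380308892066459
[-1.56 -0.49  2.45] 0.07380952295930335
```

Key 4 is up as well: about 2.9 N at 2.2 mm. I'll lift and go back to key 2.

Emit:
jog_arm(linear=[[0, 0, 3], [0, 0, 3], [0, 0, 3], [-1, 4, 3], [-3, 12, 0], [-4, 15, 0], [-4, 15, 0], [-4, 15, 0], [-4, 12, 0], [-2, 6, 0]], twist=[[0, 0, 0], [0, 0, 0], [0, 0, 0], [0, 0, 0], [0, 0, 0], [0, 0, 0], [0, 0, 0], [0, 0, 0], [0, 0, 0], [0, 0, 0]])

```text
time: 16.33
tool_pos: [0.4693, -0.0653, 0.0867]
ee_rot: [19.4, 89.9, 34.4]
contact_force: [0.3, 0.1, -0.6]
gripper_width: 0.003
```

```bash
python3 st.py
```

```text
t 16.3333 pos [469.27 -65.26  86.7 ] twist [-0.0012  0.0018  0.0017] F [ 0.29  0.1  -0.58] v 9.05
1 [-10.2  41.5]
2 [ 1.3 -1. ]
3 [ 12.8 -43.5]
4 [ 24.3 -86. ]
```

Emit:
jog_arm(linear=[[1, -1, 0], [0, 0, 0], [0, 0, -2], [0, 0, -2], [0, 0, -2], [0, 0, -2], [0, 0, -1], [0, 0, 0], [0, 0, 0], [0, 0, 0]], twist=[[0, 0, 0], [0, 0, 0], [0, 0, 0], [0, 0, 0], [0, 0, 0], [0, 0, 0], [0, 0, 0], [0, 0, 0], [0, 0, 0], [0, 0, 0]])

```text
time: 17.17
tool_pos: [0.4701, -0.0664, 0.0763]
ee_rot: [29.0, 89.9, 44.0]
contact_force: [-0.2, -0.9, -0.4]
gripper_width: 0.002
```

```bash
python3 st.py
```

```text
t 17.1667 pos [470.11 -66.41  76.28] twist [-0.0012  0.0012  0.0018] F [-0.22 -0.91 -0.45] v 0.27
1 [-11.   42.6]
2 [0.5 0.1]
3 [ 12.  -42.4]
4 [ 23.5 -84.9]
```

Emit:
jog_arm(linear=[[0, 0, -1], [0, 0, -1], [0, 0, -1], [0, 0, -1], [0, 0, -1], [0, 0, -1], [0, 0, -1], [0, 0, -1], [0, 0, -0.5], [0, 0, 0]], twist=[[0, 0, 0], [0, 0, 0], [0, 0, 0], [0, 0, 0], [0, 0, 0], [0, 0, 0], [0, 0, 0], [0, 0, 0], [0, 0, 0], [0, 0, 0]])

```text
time: 18.0
tool_pos: [0.4704, -0.0664, 0.0683]
ee_rot: [9.6, 89.9, 24.7]
contact_force: [-2.8, 0.7, 4.8]
gripper_width: -0.002
```

```bash
python3 st.py
```

```text
t 18.0 pos [470.39 -66.45  68.26] twist [-0.0009  0.0019  0.0017] F [-2.81  0.65  4.84] v 0.26
1 [-11.3  42.6]
2 [0.2 0.1]
3 [ 11.7 -42.4]
4 [ 23.2 -84.9]
```

Emit:
jog_arm(linear=[[0, 0, -0.7], [0, 0, -0.7], [0, 0, -0.6], [0, 0, 0], [0, 0, 0], [0, 0, 0], [0, 0, 0], [0, 0, 0], [0, 0, 0], [0, 0, 0]], twist=[[0, 0, 0], [0, 0, 0], [0, 0, 0], [0, 0, 0], [0, 0, 0], [0, 0, 0], [0, 0, 0], [0, 0, 0], [0, 0, 0], [0, 0, 0]])

```text
time: 18.83
tool_pos: [0.4704, -0.0665, 0.0684]
ee_rot: [4.9, 89.9, 20.0]
contact_force: [-3.1, 0.9, 4.6]
gripper_width: -0.003
```

```bash
python3 st.py
```

```text
t 18.8333 pos [470.39 -66.48  68.4 ] twist [-0.0007  0.0018  0.0016] F [-3.11  0.87  4.61] v 0.28
1 [-11.3  42.7]
2 [0.2 0.2]
3 [ 11.7 -42.3]
4 [ 23.2 -84.8]
```

Emit:
jog_arm(linear=[[0, 0, -1], [0, 0, -1], [0, 0, -1.2], [0, 0, -1.2], [0, 0, -1.2], [0, 0, -1.2], [0, 0, -1.2], [0, 0, -1.2], [0, 0, -1.2], [0, 0, -1.2]], twist=[[0, 0, 0], [0, 0, 0], [0, 0, 0], [0, 0, 0], [0, 0, 0], [0, 0, 0], [0, 0, 0], [0, 0, 0], [0, 0, 0], [0, 0, 0]])

```text
time: 19.67
tool_pos: [0.4706, -0.0665, 0.0661]
ee_rot: [-2.2, 89.9, 12.8]
contact_force: [-12.0, 1.9, 19.2]
gripper_width: 0.001
```

```bash
python3 st.py
```

```text
t 19.6667 pos [470.6  -66.49  66.07] twist [-0.0003  0.0013  0.0011] F [-11.99   1.87  19.21] v 0.18
1 [-11.5  42.7]
2 [0.  0.2]
3 [ 11.5 -42.3]
4 [ 23.  -84.8]
```

Key 2 is on its bottom stop at TCP z 66.1. Now I'll let go.

Emit:
jog_arm(linear=[[0, 0, 1], [0, 0, 3], [0, 0, 3], [0, 0, 4], [0, 0, 6], [0, 0, 10], [0, 0, 10], [0, 0, 10], [0, 0, 10], [0, 0, 5]], twist=[[0, 0, 0], [0, 0, 0], [0, 0, 0], [0, 0, 0], [0, 0, 0], [0, 0, 0], [0, 0, 0], [0, 0, 0], [0, 0, 0], [0, 0, 0]])

```text
time: 20.5
tool_pos: [0.4703, -0.0664, 0.1341]
ee_rot: [2.4, 89.9, 17.5]
contact_force: [-0.2, -0.6, -0.4]
gripper_width: -0.002
```

Emit:
jog_arm(linear=[[0, 0, 10], [0, 10, 20], [0, 25, 20], [-3, 30, 20], [-6, 30, 0], [-8, 30, 0], [-8, 30, 0], [-8, 30, 0], [-8, 30, 0], [-8, 30, 0]], twist=[[0, 0, 0], [0, 0, 0], [0, 0, 0], [0, 0, 0], [0, 0, 0], [0, 0, 0], [0, 0, 0], [0, 0, 0], [0, 0, 0], [0, 0, 0]])

```text
time: 21.33
tool_pos: [0.4185, 0.1839, 0.2167]
ee_rot: [-7.2, 89.6, 7.3]
contact_force: [-0.1, 0.1, -0.4]
gripper_width: 0.001
```

Emit:
jog_arm(linear=[[-5, 25, 0], [-5, 25, 0], [-5, 20, 0], [0, 10, 0], [0, 0, 0], [0, 0, 0], [0, 0, 0], [0, 0, 0], [0, 0, 0], [0, 0, 0]], twist=[[0, 0, 0], [0, 0, 0], [0, 0, 0], [0, 0, 0], [0, 0, 0], [0, 0, 0], [0, 0, 0], [0, 0, 0], [0, 0, 0], [0, 0, 0]])

```text
time: 22.17
tool_pos: [0.4011, 0.2694, 0.2209]
ee_rot: [-2.7, 89.5, 12.1]
contact_force: [-0.4, -0.0, -0.5]
gripper_width: 0.003
```

```bash
python3 st.py
python3 - <<'E'
from h import *
from rig import r
yaw=np.radians(15.14); C=np.array([.4976,-.0818])
R=np.array([[np.cos(yaw),-np.sin(yaw)],[np.sin(yaw),np.cos(yaw)]])
for n in('top','side'):
    c=r.get_calibration(n); p,d=r.capture(n); cv2.imwrite(f'pics/{n}5.png',p)
    o=np.load(f'{n}0.npz')
    for y in (66,22,-22,-66):
        u,v=proj(c,[*(C+R@np.array([-.022,y/1000])),.066]); u=int(round(u));v=int(round(v))+(2 if n=='side' else 0)
        print(n,y,[round(1000*float(np.median([back(c,u+i,v+j,float(q[v+j,u+i]))[2] for i in range(-2,3) for j in range(-2,3)])),1) for q in (o['d'],d)])
    x0,y0,x1,y1=(240,175,385,280) if n=='top' else (190,170,370,310)
    cv2.imwrite(f'pics/{n}5z.png',np.vstack([cv2.resize(q[y0:y1,x0:x1],None,fx=2.1,fy=2.1) for q in (o['p'],p)]))
E
```

```text
t 22.1667 pos [401.1  269.39 220.91] twist [-0.002   0.0093  0.0067] F [-0.44 -0.04 -0.49] v 0.89
1 [  58.  -293.2]
2 [  69.5 -335.7]
3 [  81.  -378.2]
4 [  92.5 -420.7]
top 66 [68.9, 68.9]
top 22 [63.6, 68.9]
top -22 [69.7, 68.4]
top -66 [69.4, 68.9]
side 66 [66.8, 66.8]
side 22 [62.2, 66.6]
side -22 [66.9, 66.7]
side -66 [67.4, 67.0]
```

View pics/side5.png

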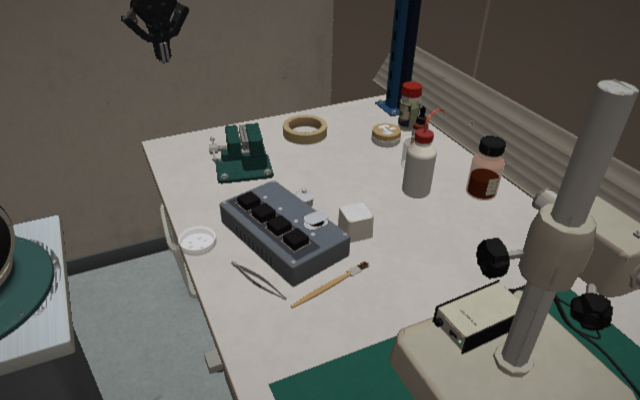

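View pics/side5z.png

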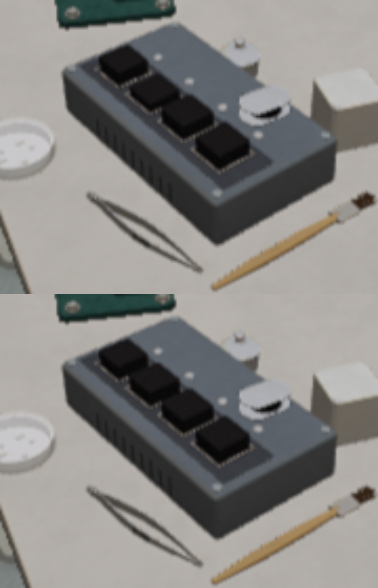

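View pics/top5.png

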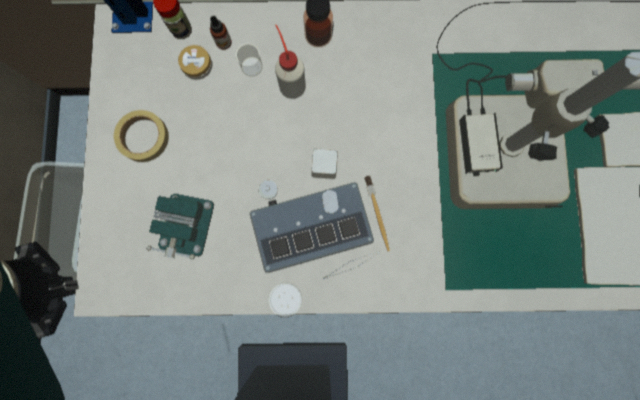

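In both views the four keys stand level: key 2 rose from about 63 mm to about 68 mm. The loupe, cup, dish, tweezers, brush and block are where they were. The arm is clear of everything, so I'm handing in.

```bash
python3 -c "
from rig import r
print(r.close_job())"
```

```text
the job is handed in; nothing more can be done
None
```

Key 2, the second from the left, was the latched key. It has been released, and all four keys now stand up. I handed the job in at about 22 s.

| Key | Tap result | State |
|---|---|---|
| 1 | Last reading 3.6 N at about 2.2 mm in | Up |
| 2 | No contact until about 5.2 mm below the up height, then firm at 1.4–2.2 N | Latched |
| 3 | About 2.6 N at about 2.4 mm in | Up |
| 4 | About 2.9 N at about 2.2 mm in | Up |

- **Taps:** I tapped left to right with closed fingertips. No up key was pushed more than about 2.4 mm in, by the measured tool height.
- **Release:** After all four taps I pressed key 2 to its bottom stop and lifted off. The first push stopped at about the 2.5 mm release depth (4.6–4.8 N). The second reached the stop and read 19 N vertically there (about 12 N sideways), more than the 6.4 N needed.
- **Last checks:** Key 2's measured height rose from about 63.6 to 68.9 mm in the top view and from 62.2 to 66.6 mm in the side view. It is now level with the others in both. The things around the box look unmoved, and the arm was clear of everything.
- **Disagreements:** The two cameras differ by about 2 mm in height, which matches their stated accuracy. Single force readings were noisy by about 1 N: key 1's last reading was about 1 N above what its depth implies, and key 3 once read 1.1 N where about 2.4 N was expected. I therefore averaged repeat readings on keys 3 and 4.

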